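Gang two printing blocks in the drill vise

TASK

The two blank printing blocks are to be drilled together for their registration pins. Stack the loose block squarely and flush on the one lying in the vise, let go of it, then crank the vise shut until the moving jaw grips both blocks firmly (at least a quarter turn past first contact), and let go of the handle. Don't disturb the other things on the bench.

Things in the scene. Friction and masses are not known exactly. Their poses are not given: they have to be found in the camera images.
- vise: Grey iron drill vise with 100 mm wide, cork-faced jaws on a wooden riser 150 x 235 x 32 mm, fixed. Origin: centre of the riser's underside; z up, y from the crank end to the fixed jaw, x along the jaws. Steel bed on which blocks lie: 54 mm up; jaw tops: 94 mm up. Fixed jaw: clamping face at y = 75 mm, back at 110 mm. Nut block at the crank end: outer face at y = -128 mm, top 84 mm up.
- moving_jaw: Sliding jaw, 100 wide, 40 high, 36 mm thick with its 8 mm springy cork facing, which gives up to 5 mm (30 N/mm). Origin: bottom middle of the unsqueezed facing; axes as the vise's. In the vise's frame it slides from y = -45 mm (120 mm between the jaws) to y = 0; it meets a 90 mm block lying against the fixed jaw at y = -15 mm. Screw and crank travel with it.
- crank (a joint): Crank angle, rad, over several turns. 0: arm straight up; as it grows the arm's top goes towards the vise's +x (clockwise seen from the crank end) and the jaw closes, 8 mm a turn: jaw's y in the vise frame = -45 mm + 8 mm x angle / 2 pi. Stays where it is left. Turning takes about 4 N at the handle; once the jaw meets the blocks the load climbs to about 10 N half a turn later.
- handle_mid (a point): Middle of the black crank handle: cylinder 23 mm in diameter, 62 mm long, parallel to the screw, pointing outward (vise's -y), spinning freely on its pin. Circles at 36 mm radius about the screw's axis (vise x = 0, 70 mm above the bench), always 174 mm from the moving jaw's face along -y. The crank arm is 29 mm inward; clear to grip from above all the way round.
- lower_block: Blank plywood printing block, 62 (x) x 90 (y) x 23 (z) mm, about 100 g, loose on the vise's bed between the open jaws, its 90 mm length roughly along the vise's y. Origin: centre of its underside, z up.
- upper_block: An identical plywood block, 62 (x) x 90 (y) x 23 (z) mm, about 100 g, lying flat on the bench to the left of the vise. Origin: centre of its underside, z up. It can be gripped across its 62 mm width.
- baren: Bystander: round hand rubber for printing, 116 mm disc with a brown arched handle, 47 mm high. Origin: centre of its underside.
- tape_roll: Bystander: roll of tape lying flat, 110 mm across, 24 mm high. Origin: centre of its underside.
- water_bottle: Bystander: clear plastic bottle standing upright, 54 mm across, 130 mm high. Origin: centre of its underside.
There are look-alikes about, which are no part of the job. What is shaped like the upper_block but pink is not meant. What is shaped like the lower_block but yellow is not meant.

How it is judged:
By the outcome, as a careful person would: the job done as asked, in the order asked, and still so for the second after the job is handed in, with the robot touching nothing.
It also fails if it takes over 67 s, if anything falls off the work surface, if the arm or the gripper's body presses on something with over 40 N, if the wrist force passes 120 N, or if a joint passes its speed limit or range.

ROBOT

A 6-joint arm with a two-finger parallel gripper is mounted at the origin on the work surface. World frame = base frame: x ahead of the robot, y to its left, z up, the work surface at z = 0. Lengths are in mm, angles in rad, forces in N, time in s.
With the tool pointing down it reaches from about 300 to 775 mm from the base axis. Payload 14.6 kg.
Tool frame: the origin (TCP) lies at the very end of the fingers, on their centre line; the grasp point (between the pads) lies 19 mm behind it; z points along the fingers, y is the line along which they close (so a half turn about z gives the same grasp; the last joint's range is limited). The gripper opens to 94 mm and grips with 3 to 60 N. Pads are 16 mm wide; open, the fingers measure 119 mm over their backs; the gripper's body (75 mm by 177 mm) begins 78 mm behind the grasp point.
Start: joints at [1.282, 0.3, 1.521, -0, 1.321, -0.067], TCP at [120.99, 536.517, 205.446] pointing down, gripper open.
Joint ranges: [-3.03, 3.03], [-0.79, 2.21], [0.23, 2.52], [-1.04, 4.18], [0, 3.07], [-2.55, 2.55]. Speed limits (rad/s): [2.22, 2.22, 2.57, 3.14, 3.14, 3.14].

INTERFACE

Orientations are given as [roll, pitch, yaw] about the fixed x, y, z axes, in that order (R = Rz(yaw) Ry(pitch) Rx(roll)).
In Python, from cell import manip, camera, get_calibration gives the robot as it stands. The module is installed in compiled form; this text tells all that it offers.
- The arm moves only by the tool jog_arm, never from a script. Its argument "plan" is one flat list of numbers, 6 for each row, row after row: the shift along the world's x, y, z in m, then the turn, a rotation vector about the world's x, y, z in degrees. A call has 1 to 20 rows; each row is the pose to reach, as a shift and turn from the pose commanded when the call began; what a row does not reach only later rows make up. A row lasts 1/10 s, in which the tool goes at most 50 mm and 8.59 degrees, less where a joint would pass 70% of its speed; a pose out of reach is approached as far as the arm can. A call with a gripper value outside its range is refused whole. "claw" is the finger opening in m, from 0 to 0.094, set as the call begins (left out, the last holds). The fingers move at their own pace and stop on an object; "force" is the grip in N (left out, the last holds). Time passes only in rows, so rows that repeat a pose let the fingers close. It gives the time, the measured TCP pose, the force, the opening and the grip force at its end, in the units of the state.
- manip.read_state(): the state, without advancing time (a new reading comes with each control period).
- camera(name): name is "scene" or "top" or "wrist"; returns (picture, depth): 420x560x3 uint8, red, green, blue; 420x560 float32, mm along the optical axis (not along the pixel's ray), 0 where there is no reading.
- get_calibration(name): a dict with "fx", "fy", "cx", "cy" (pixels), "origin" and "attitude" of the camera in the world. Camera axes: x right, y down, z forward; pixel columns grow to the right and rows downward; lengths in mm; the calibration is good to about 2 mm. A picture is of the moment at which its call begins: read the wrist's pose just before it. get_calibration takes no time and is no camera call; for the wrist camera it gives the pose at the moment of the call.
- manip.sign_off(): hands the job in; it is judged then, once.
The state is a dict: "clock": time; "joints": joint angles; "qd": joint speeds; "effort": joint torques, N m; "eef_pos": TCP position; "eef_rot": TCP orientation; "wrist_force": force on the tool from outside, world axes, zero at the start; "moment": the same for the moment, N m; "finger_gap": finger opening in mm; "finger_force": force on a finger pad.
Only numpy, scipy, OpenCV 4.12 (cv2) and the standard library are available. Lean on these libraries where they do the work, as an engineer would, in place of code of your own. Each camera call takes 0.05 s, during which the arm holds its last target. There are 200 camera calls.

## Working session

There is one attempt and no reset: what is moved stays moved. The work goes in short steps, Python scripts to look and compute and a tool call to move; the robot and the scene stay as the last step left them, time stands still between calls to the robot, and variables do not carry over. Pictures are saved under pics/ and viewed, at most 10 in all, crops included, and the job is handed in when it is done.

Besides the shell and the picture viewer there is one more tool, called after "Emit:" by a JSON object that holds its "fn" and its "kwargs", one argument or row to a line. jog_arm: Moves the arm, as the interface text tells. Its arguments: {"type":"object","properties":{"plan":{"type":"array"},"claw":{"type":"number"},"force":{"type":"number"}},"required":["plan"]}

```bash
mkdir -p pics; cat > h.py <<'E'
import numpy as np, cv2
from cell import manip, camera, get_calibration
from scipy.spatial.transform import Rotation as R
def rot(c):
    a=np.array(c["attitude"],float)
    if a.shape==(3,3): return a
    return R.from_quat(a).as_matrix() if a.size==4 else R.from_euler('xyz',a).as_matrix()
def snap(n,tag):
    c=get_calibration(n); p,d=camera(n)
    cv2.imwrite(f'pics/{tag}.png',p[:,:,::-1]); np.savez(f'pics/{tag}.npz',p=p,d=d,R=rot(c),o=np.array(c["origin"]),k=np.array([c["fx"],c["fy"],c["cx"],c["cy"]]))
    return p,d,c
def cloud(tag):
    z=np.load(f'pics/{tag}.npz'); d=z['d']; fx,fy,cx,cy=z['k']
    v,u=np.mgrid[:d.shape[0],:d.shape[1]]
    P=np.stack([(u-cx)/fx*d,(v-cy)/fy*d,d],-1)@z['R'].T+z['o']
    P[d==0]=np.nan
    return P,z['p']
E
python3 - <<'E'
from h import *
print(manip.read_state())
for n in("top","scene"):
    p,d,c=snap(n,n+'0'); print(c)
E
```

```text
{'clock': 0.0, 'joints': array([ 1.28242682e+00,  3.00467951e-01,  1.52155138e+00, -2.64291044e-05,
        1.32070170e+00, -6.65863525e-02]), 'qd': array([ 5.69825441e-05, -1.14759767e-03,  3.32906144e-04,  3.66587929e-04,
       -7.10413684e-04, -3.99820075e-04]), 'effort': array([ 1.86347620e-04, -5.31804156e+01, -3.52746892e+01,  7.08380900e-02,
        2.43949756e-02, -2.31026569e-06]), 'eef_pos': array([120.91381612, 536.28649622, 204.90062069]), 'eef_rot': array([-3.14046507e+00, -4.95364028e-05,  2.91981603e+00]), 'wrist_force': array([ 0.28882734, -0.86823585, -0.22240969]), 'moment': array([0.0035022 , 0.00985087, 0.01888408]), 'finger_force': 0.0, 'finger_gap': 93.95378173541084}
{'fx': 379.0523156465424, 'fy': 379.0523156465424, 'cx': 277.23320218637184, 'cy': 212.18453366729045, 'origin': array([484.93316959,  58.12490956, 830.00078448]), 'attitude': array([-3.05132065,  0.02021108, -1.56161162])}
{'fx': 460.15734805416554, 'fy': 460.15734805416554, 'cx': 276.2770542547138, 'cy': 208.2090800453865, 'origin': array([1067.83103578, -280.41033622,  730.79198198]), 'attitude': array([-2.3948932 ,  0.00440124,  0.97889008])}
```

View pics/top0.png

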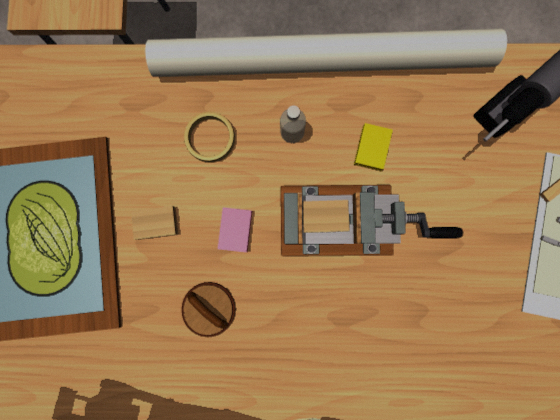

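View pics/scene0.png

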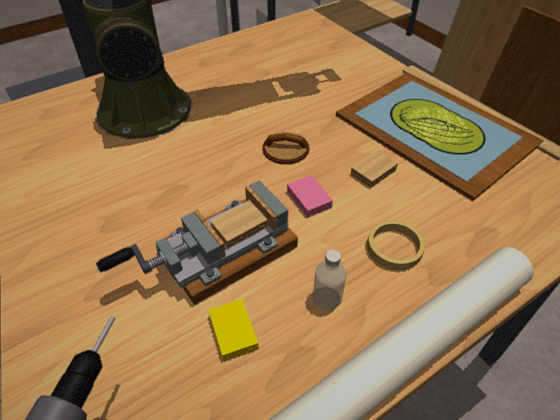

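Candidates for upper_block: tan block at top (153,225) / scene (374,168), pink block at top (235,230), yellow block at top (374,147), and the tan block in the vise at top (327,217), which is the lower one. I choose the tan block at (153,225). The crank handle is at top (445,233).

```bash
python3 - <<'E'
from h import *
P,p=cloud('top0')
def st(name,u0,u1,v0,v1,zlo,zhi):
    Q=P[v0:v1,u0:u1].reshape(-1,3); Q=Q[(Q[:,2]>zlo)&(Q[:,2]<zhi)]
    r=cv2.minAreaRect(Q[:,:2].astype(np.float32)); b=cv2.boxPoints(r)
    print(name,len(Q),'zmed',np.median(Q[:,2]).round(1),'c',np.round(r[0],1),'size',np.round(r[1],1),'ang',round(r[2],2), 'mean',Q.mean(0).round(1)); return Q
st('bench',180,260,250,280,-20,20)
st('upper',125,190,200,245,14,40)
st('pink',210,260,200,260,14,40)
st('lower',295,365,190,245,68,86)
st('riser',270,405,180,262,22,42)
st('fixedjaw',275,305,185,255,87,110)
st('movjaw',355,380,185,255,87,110)
st('handle',426,470,220,245,20,200)
st('bottle',270,315,95,145,15,200)
Pi=cv2.resize(p[190:270,110:210],None,fx=4,fy=4,interpolation=cv2.INTER_CUBIC)
Pj=cv2.resize(p[175:265,270:470],None,fx=4,fy=4,interpolation=cv2.INTER_CUBIC)
c=np.zeros((320+360,800,3),np.uint8);c[:320,:400]=Pi;c[320:,:800]=Pj;
cv2.imwrite('pics/crop.png',cv2.resize(c,(700,595))[:,:,::-1])
E
```

```text
bench 2358 zmed -0.2 c [444.6 200.9] size [ 63.1 173.8] ang 0.63 mean [ 4.441e+02  2.010e+02 -2.000e-01]
upper 1230 zmed 22.4 c [534.  341.8] size [62.3 90.4] ang 7.43 mean [533.8 341.1  22.4]
pink 1229 zmed 22.6 c [519.9 166.5] size [62.4 90. ] ang 83.92 mean [519.7 166.3  22.5]
lower 1501 zmed 76.8 c [540.8 -29. ] size [ 97.3 102.6] ang 0.95 mean [545.8 -26.   76.9]
riser 2102 zmed 31.9 c [542.1 -49.7] size [149.9 234.6] ang 1.1 mean [533.6 -40.8  32.5]
fixedjaw 916 zmed 93.7 c [540.8  42.9] size [98. 35.] ang 0.53 mean [540.3  43.2  93.7]
movjaw 988 zmed 93.0 c [ 543.  -102.5] size [99.8 46.5] ang 0.72 mean [542.1 -97.4  92.9]
handle 433 zmed 97.8 c [ 514.8 -246.9] size [70.7 33.4] ang 76.63 mean [ 514.9 -245.2   97.1]
bottle 747 zmed 88.5 c [737.7  44.6] size [52.9 49.6] ang 83.17 mean [729.5  44.9  87.1]
```

View pics/crop.png

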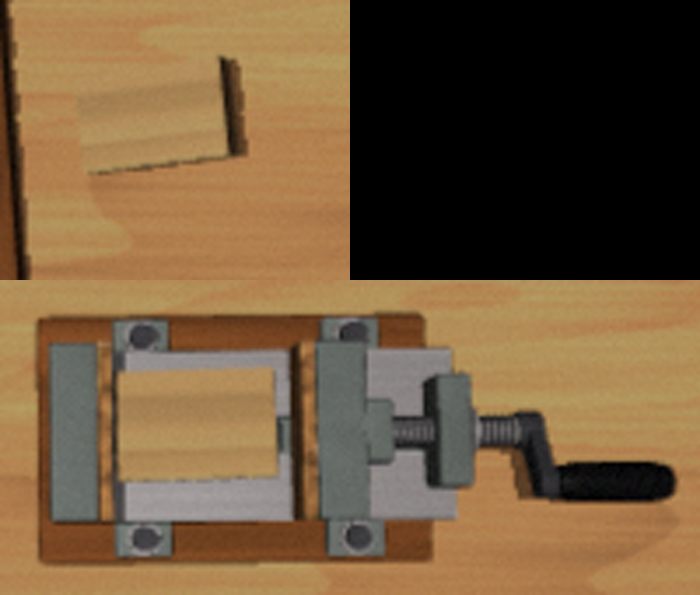

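```bash
python3 - <<'E'
from h import *
P,p=cloud('top0')
Q=P.reshape(-1,3)
def sel(x,y,z):
    m=(Q[:,0]>x[0])&(Q[:,0]<x[1])&(Q[:,1]>y[0])&(Q[:,1]<y[1])&(Q[:,2]>z[0])&(Q[:,2]<z[1]); return Q[m]
def rect(n,q):
    r=cv2.minAreaRect(q[:,:2].astype(np.float32)); print(n,len(q),np.round(r[0],1),np.round(r[1],1),round(r[2],2),'z',np.median(q[:,2]).round(1))
rect('riser',sel((440,640),(-180,80),(27,36)))
rect('fixed',sel((480,600),(20,80),(90,98)))
for x in(505,525,545,565,585):
    q=sel((x-5,x+5),(-200,80),(90,98)); y=np.sort(q[:,1]); g=np.diff(y); i=g.argmax(); print(x,'gap',y[i].round(1),y[i+1].round(1),y[0].round(1),y[-1].round(1))
q=sel((500,590),(-90,24),(74,80)); rect('lower',q)
for x in(520,540,560):
    k=q[abs(q[:,0]-x)<5]; print(x,k[:,1].min().round(1),k[:,1].max().round(1))
for y in(-55,-30,-5):
    k=q[abs(q[:,1]-y)<5]; print(y,k[:,0].min().round(1),k[:,0].max().round(1))
h=sel((480,560),(-300,-205),(20,130)); rect('handle',h)
for y in range(-285,-205,8):
    k=h[abs(h[:,1]-y)<4]
    if len(k): print(y,len(k),'x',k[:,0].min().round(1),k[:,0].max().round(1),'zmax',np.percentile(k[:,2],90).round(1), 'z',k[:,2].min().round(1))
E
```

```text
riser 1899 [542.  -49.7] [149.9 234.6] 1.1 z 31.7
fixed 912 [540.8  42.9] [98. 35.] 0.53 z 93.7
505 gap -80.5 25.1 -116.3 58.2
525 gap -79.5 27.1 -114.1 60.3
545 gap -79.5 27.1 -114.7 60.4
565 gap -79.5 27.3 -115.1 60.6
585 gap -79.6 27.4 -113.3 60.7
lower 1406 [543.6 -28.9] [ 87.6 102.3] 1.29 z 76.9
520 -80.1 20.6
540 -80.1 20.7
560 -79.0 22.7
-55 516.4 578.5
-30 516.2 576.3
-5 516.1 576.1
handle 581 [ 528.7 -243.5] [77.1 49.8] 89.73 z 96.2
-285 4 x 506.3 521.6 zmax 95.5 z 90.7
-277 37 x 506.1 525.5 zmax 99.3 z 90.7
-269 49 x 504.2 525.4 zmax 101.2 z 90.2
-261 50 x 504.1 525.4 zmax 101.4 z 91.8
-253 52 x 504.1 525.3 zmax 101.3 z 90.4
-245 51 x 503.9 525.2 zmax 101.0 z 90.6
-237 50 x 503.9 525.2 zmax 100.8 z 90.6
-229 52 x 503.9 525.2 zmax 100.7 z 86.6
-221 52 x 505.7 551.6 zmax 98.7 z 76.2
-213 136 x 505.6 553.8 zmax 97.7 z 73.1
```

Emit:
{"fn": "jog_arm", "kwargs": {
  "plan": [0.04,-0.02,0,0,0,-8,0.08,-0.04,0,0,0,-16,0.12,-0.06,0,0,0,-24,0.16,-0.08,0,0,0,-32,0.2,-0.1,0,0,0,-40,0.24,-0.12,0,0,0,-48,0.28,-0.14,0,0,0,-56,0.32,-0.16,0,0,0,-64,0.36,-0.18,0,0,0,-69.9,0.39,-0.19,0,0,0,-69.9,0.413,-0.194,0,0,0,-69.9,0.413,-0.194,0,0,0,-69.9,0.413,-0.194,0,0,0,-69.9],
  "claw": 0.094
}}

```text
clock: 1.4
eef_pos: [533.7, 342.4, 204.8]
eef_rot: [-3.14, 0.0, 1.699]
wrist_force: [0.1, 0.8, -0.5]
finger_gap: 94.2
finger_force: 0.0
```

Emit:
{"fn": "jog_arm", "kwargs": {
  "plan": [0,-0.001,-0.05,0,0,0,0,-0.001,-0.1,0,0,0,0,-0.001,-0.14,0,0,0,0,-0.001,-0.17,0,0,0,0,-0.001,-0.19,0,0,0,0,-0.001,-0.2,0,0,0,0,-0.001,-0.2,0,0,0,0,-0.001,-0.2,0,0,0]
}}

```text
clock: 2.2
eef_pos: [534.1, 342.1, 6.7]
eef_rot: [3.14, -0.001, 1.7]
wrist_force: [0.3, -0.2, 0.0]
finger_gap: 94.2
finger_force: 0.0
```

Emit:
{"fn": "jog_arm", "kwargs": {
  "plan": [0,0,0,0,0,0,0,0,0,0,0,0,0,0,0,0,0,0,0,0,0,0,0,0,0,0,0,0,0,0,0,0,0,0,0,0,0,0,0,0,0,0],
  "claw": 0.05,
  "force": 20
}}

```text
clock: 2.9
eef_pos: [534.1, 341.5, 5.7]
eef_rot: [3.141, -0.0, 1.7]
wrist_force: [-1.8, -1.3, 2.7]
finger_gap: 61.9
finger_force: 20.0
```

Emit:
{"fn": "jog_arm", "kwargs": {
  "plan": [0,0,0.03,0,0,0,0,0,0.075,0,0,0,0,0,0.12,0,0,0,0,-0.03,0.15,0,0,0,0.001,-0.07,0.17,0,0,-1,0.003,-0.11,0.17,0,0,-2,0.005,-0.15,0.17,0,0,-3,0.007,-0.19,0.17,0,0,-4,0.009,-0.23,0.17,0,0,-5,0.011,-0.27,0.17,0,0,-6,0.0125,-0.31,0.17,0,0,-6,0.0125,-0.34,0.17,0,0,-6,0.0125,-0.36,0.17,0,0,-6,0.0125,-0.366,0.17,0,0,-6,0.0125,-0.366,0.17,0,0,-6,0.0125,-0.366,0.17,0,0,-6]
}}

```text
clock: 4.5
eef_pos: [546.5, -23.6, 175.3]
eef_rot: [-3.141, -0.0, 1.596]
wrist_force: [-0.0, 0.7, -1.0]
finger_gap: 61.4
finger_force: 20.0
```

```bash
python3 - <<'E'
from h import *
s=manip.read_state();print(s['eef_pos'],s['eef_rot'],s['finger_gap'],s['wrist_force'])
p,d,c=snap('wrist','w1');print(c)
E
```

```text
[546.45137322 -23.57323342 175.32865788] [-3.14133603e+00 -2.33655604e-04  1.59571304e+00] 61.390035742206585 [-0.03540457  0.70341618 -0.96830808]
{'fx': 332.7415903395188, 'fy': 332.7415903395188, 'cx': 280.29798993965414, 'cy': 207.56892100739464, 'origin': array([545.24848713,  55.28226387, 353.05910174]), 'attitude': array([2.87079622e+00, 3.18271616e-04, 2.47145578e-02])}
```

View pics/w1.png

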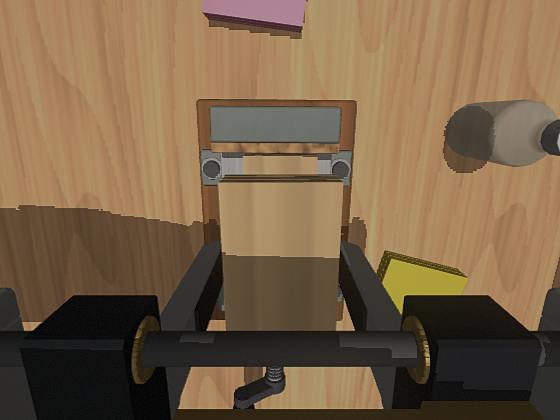

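The wrist view shows the held block (220–340, 178–330) hiding most of the lower one (244–318, 156–175), so I back off in −y to see the lower block whole.

Emit:
{"fn": "jog_arm", "kwargs": {
  "plan": [0,-0.04,0,0,0,0,0,-0.08,0,0,0,0,0,-0.1,0,0,0,0,0,-0.11,0,0,0,0,0,-0.11,0,0,0,0,0,-0.11,0,0,0,0]
}}

```text
clock: 5.15
eef_pos: [546.6, -133.3, 175.4]
eef_rot: [-3.142, -0.0, 1.596]
wrist_force: [-0.9, 0.0, 0.4]
finger_gap: 61.8
finger_force: 20.0
```

```bash
python3 - <<'E'
from h import *
s=manip.read_state();print(s['eef_pos'],s['eef_rot'])
p,d,c=snap('wrist','w2')
P,p=cloud('w2')
for r in range(40,200,10):
    z=P[r,180:380,2]; m=np.where((z>72)&(z<81))[0]+180
    if len(m): print(r,'lower',m[0],m[-1],P[r,m[0]].round(1),P[r,m[-1]].round(1))
for c in(250,280,310):
    z=P[:,c,2]; m=np.where((z>72)&(z<81))[0]; m=m[m<230]
    if len(m): print('col',c,m[0],m[-1],P[m[0],c].round(1),P[m[-1],c].round(1))
for r in range(180,330,12):
    z=P[r,180:380,2]; m=np.where((z>180)&(z<202))[0]+180
    if len(m): print(r,'held',m[0],m[-1],P[r,m[0]].round(1),P[r,m[-1]].round(1))
z=P[:,280,2];m=np.where((z>180)&(z<202))[0]; print(m[0],P[m[0],280])
E
```

```text
[ 546.63223108 -133.3203912   175.41698585] [-3.14153159e+00 -2.40376566e-04  1.59593437e+00]
40 lower 243 324 [ 5.156e+02 -1.000e-01  7.570e+01] [577.1   1.4  75.7]
50 lower 244 324 [516.3  -7.1  75.8] [577.6  -5.4  74.8]
60 lower 244 324 [516.3 -14.1  75.6] [578.  -12.5  74.9]
70 lower 245 324 [517.  -21.2  75.1] [578.5 -19.7  74.8]
80 lower 245 323 [516.9 -28.5  74.8] [578.1 -27.   74.9]
90 lower 245 323 [516.9 -35.9  74.2] [578.5 -34.4  74.9]
100 lower 246 323 [517.8 -43.5  75.6] [579.  -41.9  74.5]
110 lower 246 323 [517.8 -51.1  75.9] [579.4 -49.6  75.6]
120 lower 247 323 [518.6 -58.8  76. ] [579.8 -57.3  75.6]
130 lower 247 316 [518.6 -66.6  76.4] [574.6 -65.3  75.2]
col 250 0 145 [520.8  27.1  75.1] [521.  -78.6  76.2]
col 280 0 145 [543.   26.7  78.2] [545.6 -78.2  74. ]
col 310 0 146 [565.   27.3  78. ] [570.  -77.9  79.8]
180 held 221 340 [515.5 -87.4 183.6] [576.7 -85.7 185. ]
192 held 219 342 [515.6 -92.2 190.5] [577.1 -90.6 190.7]
204 held 219 341 [515.5 -98.4 190.8] [576.9 -96.7 191.5]
216 held 220 341 [ 515.8 -104.7  190.9] [ 577.4 -103.   191.4]
228 held 221 340 [ 516.2 -111.1  191. ] [ 577.5 -109.7  190.6]
240 held 221 340 [ 516.  -117.8  190.8] [ 578.  -116.3  190.6]
252 held 199 362 [ 504.8 -124.   192.7] [ 589.5 -121.8  192.7]
264 held 219 342 [ 516.1 -127.9  198.2] [ 578.  -125.4  200.2]
276 held 220 342 [ 516.4 -134.6  198.1] [ 578.3 -131.6  201. ]
288 held 220 341 [ 516.6 -140.3  200.1] [ 578.3 -138.3  201. ]
300 held 224 337 [ 516.7 -153.5  189.8] [ 578.9 -151.3  190.7]
312 held 225 336 [ 517.3 -160.4  190.7] [ 578.7 -158.3  191.5]
324 held 226 335 [ 517.6 -168.6  190. ] [ 578.7 -166.1  191.3]
178 [545.95228347 -86.09479801 181.13045909]
```

View pics/w2.png

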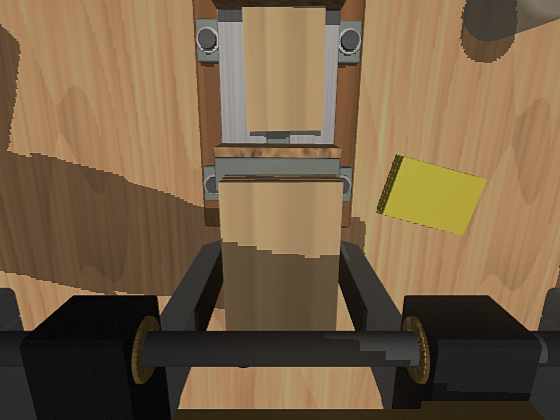

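The lower block spans (243–324, 9–132), the held one (220–340, 180+). Lower yaw is about 2.6°, held about 1.5°. Next I refine the y edges.

```bash
python3 - <<'E'
from h import *
P,p=cloud('w2')
for c in(262,300):
  for rs in(range(3,16),range(127,137),range(176,190)):
    print(c,[(r,int(p[r,c].sum()),round(float(P[r,c,1]),1),round(float(P[r,c,2]),1)) for r in rs])
E
```

```text
262 [(3, 113, 26.4, 71.3), (4, 125, 27.1, 66.5), (5, 114, 26.8, 65.2), (6, 101, 27.1, 61.7), (7, 423, 22.2, 76.9), (8, 398, 22.2, 74.4), (9, 387, 21.4, 74.8), (10, 393, 20.1, 77.4), (11, 394, 20.0, 75.1), (12, 392, 19.2, 75.7), (13, 395, 18.4, 76.1), (14, 389, 18.1, 74.8), (15, 394, 17.3, 75.1)]
262 [(127, 414, -64.0, 76.8), (128, 417, -64.9, 73.6), (129, 418, -65.6, 76.4), (130, 434, -66.3, 76.4), (131, 290, -68.3, 51.9), (132, 242, -69.0, 53.4), (133, 250, -70.0, 52.0), (134, 239, -70.8, 52.2), (135, 219, -71.8, 50.9), (136, 491, -72.5, 53.6)]
262 [(176, 173, -86.6, 173.5), (177, 136, -86.5, 177.1), (178, 206, -86.4, 180.5), (179, 182, -86.6, 182.4), (180, 113, -86.7, 184.8), (181, 181, -86.5, 188.4), (182, 303, -86.4, 191.5), (183, 445, -87.0, 191.3), (184, 439, -87.8, 189.7), (185, 435, nan, nan), (186, 434, -88.4, 191.4), (187, 430, -89.0, 190.9), (188, 430, -89.3, 192.0), (189, 435, -89.8, 192.2)]
300 [(3, 110, 27.2, 70.9), (4, 115, 27.1, 69.0), (5, 113, 27.0, 66.9), (6, 193, 24.1, 74.7), (7, 190, 23.2, 75.8), (8, 413, 22.1, 77.3), (9, 396, 21.9, 75.7), (10, 390, 21.5, 74.6), (11, 392, 20.6, 75.4), (12, 392, 19.7, 76.5), (13, 390, 18.9, 76.9), (14, 391, 18.5, 76.0), (15, 391, 18.0, 75.3)]
300 [(127, 395, -63.2, 76.4), (128, 400, -64.0, 75.6), (129, 407, -64.8, 76.1), (130, 376, -65.6, 76.4), (131, 233, -67.4, 52.7), (132, 248, -68.3, 52.0), (133, 241, -69.1, 52.3), (134, 208, -70.0, 52.0), (135, 488, -70.8, 52.8), (136, 474, -71.7, 52.2)]
300 [(176, 193, -86.2, 173.3), (177, 151, -86.0, 177.4), (178, 165, -85.9, 181.0), (179, 283, -86.3, 181.7), (180, 131, -86.1, 185.3), (181, 156, -86.1, 188.1), (182, 293, -86.0, 191.2), (183, 405, -86.5, 191.4), (184, 397, -87.0, 191.1), (185, 394, -87.5, 191.3), (186, 393, -88.0, 191.4), (187, 388, -88.5, 191.2), (188, 397, -89.1, 190.6), (189, 387, -89.5, 191.3)]
```

Emit:
{"fn": "jog_arm", "kwargs": {
  "plan": [0,0.04,0,0,0,0.5,0.0004,0.08,0,0,0,1,0.0004,0.1,0,0,0,1,0.0004,0.1095,0,0,0,1,0.0004,0.1095,-0.02,0,0,1,0.0004,0.1095,-0.045,0,0,1,0.0004,0.1095,-0.065,0,0,1,0.0004,0.1095,-0.078,0,0,1,0.0004,0.1095,-0.085,0,0,1,0.0004,0.1095,-0.089,0,0,1,0.0004,0.1095,-0.0905,0,0,1,0.0004,0.1095,-0.0905,0,0,1,0.0004,0.1095,-0.0905,0,0,1]
}}

```text
clock: 6.5
eef_pos: [547.2, -25.0, 85.5]
eef_rot: [3.141, 0.0, 1.613]
wrist_force: [0.0, -0.2, -0.6]
finger_gap: 61.8
finger_force: 20.0
```

```bash
python3 - <<'E'
from h import *
s=manip.read_state();print(s['eef_pos'],s['eef_rot'],s['wrist_force'])
p,d,c=snap('scene','s1')
cv2.imwrite('pics/s1c.png',cv2.resize(p[120:300,130:330],None,fx=3,fy=3,interpolation=cv2.INTER_CUBIC)[:,:,::-1])
E
```

```text
[547.16838705 -25.02671177  85.54679678] [3.14069346e+00 1.48104196e-04 1.61251555e+00] [ 0.00807418 -0.20851318 -0.57566545]
```

View pics/s1c.png

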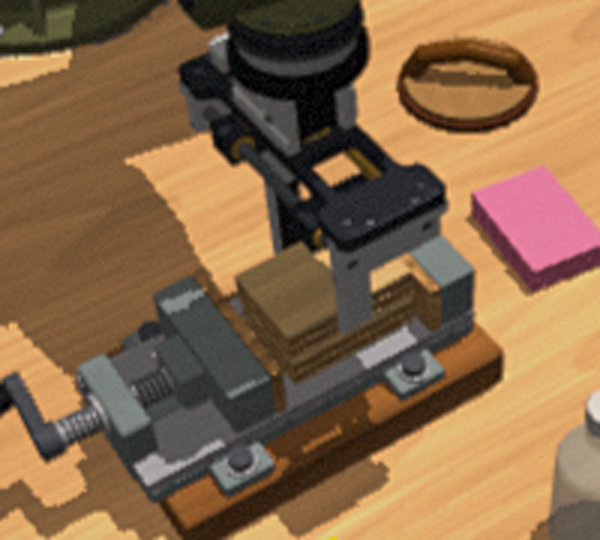

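The crop shows the held block right above the lower one at (290,310), aligned. I lower it the last few mm.

Emit:
{"fn": "jog_arm", "kwargs": {
  "plan": [0,0,-0.001,0,0,0,0,0,-0.0018,0,0,0,0,0,-0.0022,0,0,0,0,0,-0.0025,0,0,0,0,0,-0.0025,0,0,0]
}}

```text
clock: 7.05
eef_pos: [546.9, -25.0, 82.6]
eef_rot: [3.142, 0.0, 1.613]
wrist_force: [-2.4, -0.5, 3.3]
finger_gap: 61.6
finger_force: 20.0
```

Emit:
{"fn": "jog_arm", "kwargs": {
  "plan": [0,0,0,0,0,0,0,0,0,0,0,0,0,0,0,0,0,0,0,0,0,0,0,0],
  "claw": 0.075
}}

```text
clock: 7.45
eef_pos: [546.9, -25.0, 82.4]
eef_rot: [3.142, -0.0, 1.613]
wrist_force: [-0.2, 0.1, 0.4]
finger_gap: 74.9
finger_force: 0.0
```

Emit:
{"fn": "jog_arm", "kwargs": {
  "plan": [0,0,0.02,0,0,0,0,0,0.06,0,0,0,0,-0.03,0.1,0,0,0,0,-0.07,0.12,0,0,0,0,-0.1,0.12,0,0,0,0,-0.11,0.12,0,0,0,0,-0.11,0.12,0,0,0,0,-0.11,0.12,0,0,0]
}}

```text
clock: 8.25
eef_pos: [546.8, -134.1, 201.9]
eef_rot: [-3.141, -0.001, 1.613]
wrist_force: [-0.6, 0.4, -0.3]
finger_gap: 75.1
finger_force: 0.0
```

```bash
python3 - <<'E'
from h import *
s=manip.read_state();print(s['eef_pos'],s['eef_rot'])
snap('wrist','w3')
P,p=cloud('w3')
snap('top','t3')
for r in range(10,150,15):
    z=P[r,180:380,2]; m=np.where((z>93)&(z<104))[0]+180
    if len(m): print(r,m[0],m[-1],P[r,m[0]].round(1),P[r,m[-1]].round(1))
c=cv2.resize(p[0:190,180:380],None,fx=3,fy=3,interpolation=cv2.INTER_CUBIC)
cv2.imwrite('pics/w3c.png',c[:,:,::-1])
E
```

```text
[ 546.75764095 -134.05674557  201.85120712] [-3.14057469e+00 -5.90281999e-04  1.61281664e+00]
10 246 327 [515.   20.2  97.9] [576.   22.5  98.5]
25 247 327 [515.9   9.9  98.2] [576.8  12.3  98.6]
40 247 326 [516.2  -0.6  99. ] [576.8   1.9  98.7]
55 247 326 [516.3 -11.2  98.8] [577.7  -8.6  98.5]
70 248 325 [517.2 -22.   98.7] [577.7 -19.5  98.5]
85 248 325 [517.3 -33.1  97.5] [578.6 -30.6  98.9]
100 248 324 [517.6 -44.5  98.9] [578.6 -42.   98.8]
115 249 324 [518.6 -56.1  98.5] [579.5 -53.5  98.8]
130 249 323 [518.9 -68.   99.3] [579.5 -65.4  99.6]
145 223 334 [496.6 -81.5  94. ] [590.6 -77.6  93. ]
```

View pics/w3c.png

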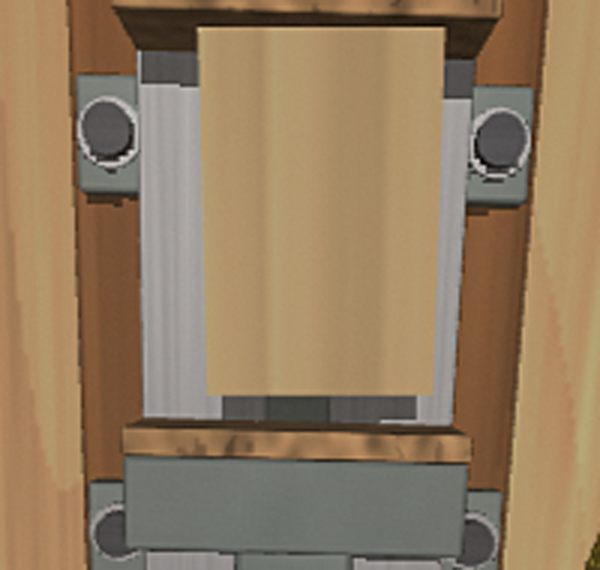

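Emit:
{"fn": "jog_arm", "kwargs": {
  "plan": [-0.01,-0.04,0,0,0,-1.5,-0.02,-0.08,0,0,0,-1.5,-0.032,-0.11,0,0,0,-1.5,-0.032,-0.12,-0.02,0,0,-1.5,-0.032,-0.12,-0.06,0,0,-1.5,-0.032,-0.12,-0.09,0,0,-1.5,-0.032,-0.12,-0.115,0,0,-1.5,-0.032,-0.12,-0.127,0,0,-1.5,-0.032,-0.12,-0.131,0,0,-1.5,-0.032,-0.12,-0.131,0,0,-1.5,-0.032,-0.12,-0.131,0,0,-1.5],
  "claw": 0.05
}}

```text
clock: 9.45
eef_pos: [515.5, -255.1, 72.7]
eef_rot: [3.14, 0.001, 1.587]
wrist_force: [-0.3, -1.1, 0.2]
finger_gap: 50.1
finger_force: 0.0
```

```bash
python3 - <<'E'
from h import *
s=manip.read_state();print(s['eef_pos'],s['eef_rot'],s['wrist_force'])
snap('wrist','w4')
p,d,c=snap('scene','s4')
cv2.imwrite('pics/s4c.png',cv2.resize(p[150:350,60:260],None,fx=3,fy=3,interpolation=cv2.INTER_CUBIC)[:,:,::-1])
E
```

```text
[ 515.54140561 -255.09395941   72.72321206] [3.13997574e+00 9.49837846e-04 1.58664201e+00] [-0.33294836 -1.1013219   0.15649988]
```

View pics/s4c.png

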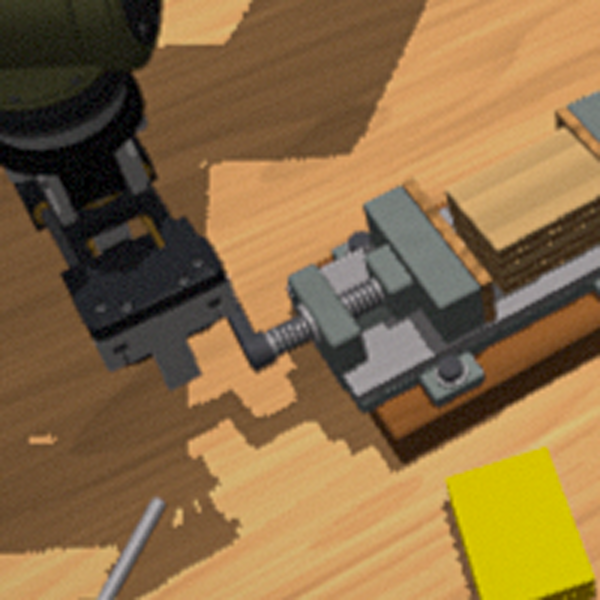

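Emit:
{"fn": "jog_arm", "kwargs": {
  "plan": [0,0,0,0,0,0,0,0,0,0,0,0,0,0,0,0,0,0,0,0,0,0,0,0,0,0,0,0,0,0],
  "claw": 0.015,
  "force": 30
}}

```text
clock: 10.05
eef_pos: [515.0, -255.0, 71.6]
eef_rot: [3.141, 0.0, 1.586]
wrist_force: [1.8, 0.4, -0.2]
finger_gap: 22.7
finger_force: 30.0
```

```bash
cat > plan.py <<'E'
import sys,numpy as np
# crank from angle a0 (deg past up), n rows of step deg; optional x/z centre handled by caller
a0,st,n=map(float,sys.argv[1:4]); n=int(n)
a=np.radians(a0+st*np.arange(1,n+1)); b=np.radians(a0); psi=np.radians(0.9)
dy=8*(a-b)/2/np.pi; dx=36*(np.sin(a)-np.sin(b))
print([[round(v/1000,4) for v in (x*np.cos(psi)-y*np.sin(psi), x*np.sin(psi)+y*np.cos(psi), z)] for x,y,z in zip(dx,dy,36*(np.cos(a)-np.cos(b)))])
E
python3 plan.py -56 15 18; python3 -c "
from h import *
s=manip.read_state();print(s['eef_pos'],s['wrist_force'],s['finger_gap'])"
```

```text
[[np.float64(0.0062), np.float64(0.0004), np.float64(0.007)], [np.float64(0.0141), np.float64(0.0009), np.float64(0.0122)], [np.float64(0.023), np.float64(0.0014), np.float64(0.0152)], [np.float64(0.0323), np.float64(0.0018), np.float64(0.0158)], [np.float64(0.0415), np.float64(0.0023), np.float64(0.0139)], [np.float64(0.0499), np.float64(0.0028), np.float64(0.0097)], [np.float64(0.057), np.float64(0.0032), np.float64(0.0035)], [np.float64(0.0622), np.float64(0.0036), np.float64(-0.0043)], [np.float64(0.0651), np.float64(0.004), np.float64(-0.0133)], [np.float64(0.0657), np.float64(0.0044), np.float64(-0.0226)], [np.float64(0.0638), np.float64(0.0047), np.float64(-0.0319)], [np.float64(0.0596), np.float64(0.0049), np.float64(-0.0403)], [np.float64(0.0534), np.float64(0.0052), np.float64(-0.0473)], [np.float64(0.0455), np.float64(0.0054), np.float64(-0.0525)], [np.float64(0.0366), np.float64(0.0056), np.float64(-0.0555)], [np.float64(0.0272), np.float64(0.0058), np.float64(-0.056)], [np.float64(0.018), np.float64(0.006), np.float64(-0.0542)], [np.float64(0.0096), np.float64(0.0062), np.float64(-0.05)]]
[ 515.03888314 -255.04147415   71.55014749] [ 1.83749949  0.40685473 -0.20977382] 22.65749146832708
```

Emit:
{"fn": "jog_arm", "kwargs": {
  "plan": [0.0062,0.0004,0.007,0,0,0,0.0141,0.0009,0.0122,0,0,0,0.023,0.0014,0.0152,0,0,0,0.0323,0.0018,0.0158,0,0,0,0.0415,0.0023,0.0139,0,0,0,0.0499,0.0028,0.0097,0,0,0,0.0499,0.0028,0.0097,0,0,0,0.0499,0.0028,0.0097,0,0,0]
}}

```text
clock: 10.85
eef_pos: [566.1, -252.2, 81.9]
eef_rot: [3.139, 0.001, 1.587]
wrist_force: [7.4, -0.2, 0.9]
finger_gap: 22.3
finger_force: 30.0
```

```bash
python3 plan.py 34 15 18 | sed 's/np.float64//g'
```

```text
[[(0.007), (0.0004), (-0.0062)], [(0.0122), (0.0009), (-0.0141)], [(0.0152), (0.0012), (-0.023)], [(0.0158), (0.0016), (-0.0324)], [(0.0139), (0.0019), (-0.0416)], [(0.0097), (0.0022), (-0.05)], [(0.0035), (0.0024), (-0.057)], [(-0.0044), (0.0026), (-0.0622)], [(-0.0133), (0.0028), (-0.0652)], [(-0.0227), (0.003), (-0.0658)], [(-0.0319), (0.0032), (-0.0639)], [(-0.0403), (0.0034), (-0.0597)], [(-0.0474), (0.0036), (-0.0535)], [(-0.0526), (0.0038), (-0.0456)], [(-0.0555), (0.0041), (-0.0367)], [(-0.0561), (0.0045), (-0.0273)], [(-0.0543), (0.0048), (-0.0181)], [(-0.0501), (0.0052), (-0.0097)]]
```

Emit:
{"fn": "jog_arm", "kwargs": {
  "plan": [0.008,0.0004,-0.0062,0,0,0,0.0132,0.0009,-0.0141,0,0,0,0.0162,0.0012,-0.023,0,0,0,0.0168,0.0016,-0.0324,0,0,0,0.0149,0.0019,-0.0416,0,0,0,0.0107,0.0022,-0.05,0,0,0,0.0107,0.0022,-0.05,0,0,0,0.0107,0.0022,-0.05,0,0,0]
}}

```text
clock: 11.65
eef_pos: [573.6, -249.8, 29.4]
eef_rot: [-3.137, -0.001, 1.586]
wrist_force: [-9.4, 0.8, 1.4]
finger_gap: 22.1
finger_force: 30.0
```

```bash
cat > plan.py <<'E'
import sys,numpy as np
cx,cy,cz,a0,st,n=map(float,sys.argv[1:7])   # commanded pos, first angle, step, rows
for a in a0+st*np.arange(int(n)):
    r=np.radians(a); y=-255+8*(a+57.5)/360
    x=545.5+36*np.sin(r)-0.0157*(y+255); z=52.2+36*np.cos(r)
    print('%.4f, %.4f, %.4f, 0, 0, 0,'%((x-cx)/1e3,(y-cy)/1e3,(z-cz)/1e3),end=' ')
print()
E
python3 plan.py 575.6 -250 31.3 140 15 16
```

```text
-0.0070, -0.0006, -0.0067, 0, 0, 0, -0.0150, -0.0003, -0.0117, 0, 0, 0, -0.0239, 0.0001, -0.0146, 0, 0, 0, -0.0333, 0.0004, -0.0150, 0, 0, 0, -0.0425, 0.0007, -0.0129, 0, 0, 0, -0.0508, 0.0011, -0.0086, 0, 0, 0, -0.0578, 0.0014, -0.0022, 0, 0, 0, -0.0628, 0.0017, 0.0057, 0, 0, 0, -0.0657, 0.0021, 0.0146, 0, 0, 0, -0.0661, 0.0024, 0.0240, 0, 0, 0, -0.0641, 0.0027, 0.0332, 0, 0, 0, -0.0597, 0.0031, 0.0415, 0, 0, 0, -0.0534, 0.0034, 0.0485, 0, 0, 0, -0.0455, 0.0037, 0.0535, 0, 0, 0, -0.0365, 0.0041, 0.0564, 0, 0, 0, -0.0271, 0.0044, 0.0568, 0, 0, 0,
```

Emit:
{"fn": "jog_arm", "kwargs": {
  "plan": [-0.007,-0.0006,-0.0067,0,0,0,-0.015,-0.0003,-0.0117,0,0,0,-0.0239,0.0001,-0.0146,0,0,0,-0.0333,0.0004,-0.015,0,0,0,-0.0425,0.0007,-0.0129,0,0,0,-0.0508,0.0011,-0.0086,0,0,0,-0.0578,0.0014,-0.0022,0,0,0,-0.0628,0.0017,0.0057,0,0,0,-0.0657,0.0021,0.0146,0,0,0,-0.0657,0.0021,0.0146,0,0,0]
}}

```text
clock: 12.65
eef_pos: [510.0, -248.0, 46.0]
eef_rot: [3.14, 0.001, 1.586]
wrist_force: [2.0, -0.2, 3.5]
finger_gap: 22.2
finger_force: 30.0
```

```bash
python3 plan.py 509.9 -247.9 45.9 275 15 19
```

```text
-0.0004, 0.0003, 0.0094, 0, 0, 0, 0.0016, 0.0006, 0.0186, 0, 0, 0, 0.0060, 0.0010, 0.0269, 0, 0, 0, 0.0123, 0.0013, 0.0339, 0, 0, 0, 0.0202, 0.0016, 0.0389, 0, 0, 0, 0.0292, 0.0020, 0.0418, 0, 0, 0, 0.0386, 0.0023, 0.0422, 0, 0, 0, 0.0478, 0.0026, 0.0401, 0, 0, 0, 0.0561, 0.0030, 0.0358, 0, 0, 0, 0.0630, 0.0033, 0.0294, 0, 0, 0, 0.0681, 0.0036, 0.0215, 0, 0, 0, 0.0709, 0.0040, 0.0126, 0, 0, 0, 0.0713, 0.0043, 0.0032, 0, 0, 0, 0.0692, 0.0046, -0.0060, 0, 0, 0, 0.0649, 0.0050, -0.0143, 0, 0, 0, 0.0585, 0.0053, -0.0213, 0, 0, 0, 0.0506, 0.0056, -0.0263, 0, 0, 0, 0.0416, 0.0060, -0.0292, 0, 0, 0, 0.0323, 0.0063, -0.0296, 0, 0, 0,
```

Emit:
{"fn": "jog_arm", "kwargs": {
  "plan": [-0.0004,0.0003,0.0094,0,0,0,0.0016,0.0006,0.0186,0,0,0,0.006,0.001,0.0269,0,0,0,0.0123,0.0013,0.0339,0,0,0,0.0202,0.0016,0.0389,0,0,0,0.0292,0.002,0.0418,0,0,0,0.0386,0.0023,0.0422,0,0,0,0.0478,0.0026,0.0401,0,0,0,0.0561,0.003,0.0358,0,0,0,0.063,0.0033,0.0294,0,0,0,0.0681,0.0036,0.0215,0,0,0,0.0709,0.004,0.0126,0,0,0,0.0713,0.0043,0.0032,0,0,0,0.0692,0.0046,-0.006,0,0,0,0.0649,0.005,-0.0143,0,0,0,0.0585,0.0053,-0.0213,0,0,0,0.0506,0.0056,-0.0263,0,0,0,0.0416,0.006,-0.0292,0,0,0,0.0323,0.0063,-0.0296,0,0,0,0.0323,0.0063,-0.0296,0,0,0]
}}

```text
clock: 14.65
eef_pos: [542.3, -241.2, 16.7]
eef_rot: [3.141, -0.0, 1.586]
wrist_force: [-3.2, 3.7, 1.4]
finger_gap: 21.9
finger_force: 30.0
```

```bash
python3 - <<'E'
from h import *
s=manip.read_state();print(s['eef_pos'],s['wrist_force'])
snap('top','t5')
P,p=cloud('t5');Q=P.reshape(-1,3)
for x in(505,525,545,565,585):
    q=Q[(abs(Q[:,0]-x)<5)&(Q[:,1]>-140)&(Q[:,1]<80)&(Q[:,2]>90)&(Q[:,2]<97)]; y=np.sort(q[:,1]); i=np.diff(y).argmax(); print(x,y[i].round(1),y[i+1].round(1))
q=Q[(Q[:,0]>490)&(Q[:,0]<600)&(Q[:,1]>-90)&(Q[:,1]<40)&(Q[:,2]>97)&(Q[:,2]<104)]
r=cv2.minAreaRect(q[:,:2].astype(np.float32));print(r)
E
python3 plan.py 542.2 -241.6 16.3 557 12 20
```

```text
[ 542.25240313 -241.20189644   16.65248899] [-3.19580601  3.72039554  1.35894773]
505 -67.3 25.2
525 -65.2 23.3
545 -51.8 17.7
565 -67.6 13.8
585 -65.8 27.4
((539.5753784179688, -16.060688018798828), (75.63550567626953, 110.18373107910156), 0.32230180501937866)
-0.0074, 0.0003, 0.0015, 0, 0, 0, -0.0144, 0.0005, 0.0044, 0, 0, 0, -0.0205, 0.0008, 0.0087, 0, 0, 0, -0.0257, 0.0011, 0.0142, 0, 0, 0, -0.0296, 0.0013, 0.0207, 0, 0, 0, -0.0320, 0.0016, 0.0278, 0, 0, 0, -0.0329, 0.0019, 0.0353, 0, 0, 0, -0.0323, 0.0021, 0.0428, 0, 0, 0, -0.0301, 0.0024, 0.0500, 0, 0, 0, -0.0264, 0.0027, 0.0565, 0, 0, 0, -0.0215, 0.0029, 0.0622, 0, 0, 0, -0.0155, 0.0032, 0.0668, 0, 0, 0, -0.0087, 0.0035, 0.0699, 0, 0, 0, -0.0014, 0.0037, 0.0716, 0, 0, 0, 0.0062, 0.0040, 0.0718, 0, 0, 0, 0.0135, 0.0043, 0.0703, 0, 0, 0, 0.0205, 0.0045, 0.0674, 0, 0, 0, 0.0266, 0.0048, 0.0631, 0, 0, 0, 0.0318, 0.0051, 0.0576, 0, 0, 0, 0.0356, 0.0053, 0.0511, 0, 0, 0,
```

Emit:
{"fn": "jog_arm", "kwargs": {
  "plan": [-0.0074,0.0003,0.0015,0,0,0,-0.0144,0.0005,0.0044,0,0,0,-0.0205,0.0008,0.0087,0,0,0,-0.0257,0.0011,0.0142,0,0,0,-0.0296,0.0013,0.0207,0,0,0,-0.032,0.0016,0.0278,0,0,0,-0.0329,0.0019,0.0353,0,0,0,-0.0323,0.0021,0.0428,0,0,0,-0.0301,0.0024,0.05,0,0,0,-0.0301,0.0024,0.05,0,0,0,-0.0301,0.0024,0.05,0,0,0]
}}

```text
clock: 15.8
eef_pos: [512.3, -239.3, 66.7]
eef_rot: [3.141, 0.0, 1.587]
wrist_force: [1.4, 0.8, 2.4]
finger_gap: 22.0
finger_force: 30.0
```

```bash
python3 plan.py 512.1 -239.2 66.3 665 12 12
```

```text
0.0037, 0.0003, 0.0065, 0, 0, 0, 0.0086, 0.0005, 0.0122, 0, 0, 0, 0.0146, 0.0008, 0.0168, 0, 0, 0, 0.0214, 0.0011, 0.0199, 0, 0, 0, 0.0287, 0.0013, 0.0216, 0, 0, 0, 0.0363, 0.0016, 0.0218, 0, 0, 0, 0.0436, 0.0019, 0.0203, 0, 0, 0, 0.0506, 0.0021, 0.0174, 0, 0, 0, 0.0567, 0.0024, 0.0131, 0, 0, 0, 0.0619, 0.0027, 0.0076, 0, 0, 0, 0.0657, 0.0029, 0.0011, 0, 0, 0, 0.0682, 0.0032, -0.0060, 0, 0, 0,
```

Emit:
{"fn": "jog_arm", "kwargs": {
  "plan": [0.0037,0.0003,0.0065,0,0,0,0.0086,0.0005,0.0122,0,0,0,0.0146,0.0008,0.0168,0,0,0,0.0214,0.0011,0.0199,0,0,0,0.0287,0.0013,0.0216,0,0,0,0.0363,0.0016,0.0218,0,0,0,0.0436,0.0019,0.0203,0,0,0]
}}

```text
clock: 16.5
eef_pos: [555.7, -236.8, 87.0]
eef_rot: [-3.14, -0.001, 1.587]
wrist_force: [-6.2, 3.2, 0.2]
finger_gap: 22.4
finger_force: 30.0
```

```bash
python3 - <<'E'
from h import *
s=manip.read_state();print(s['eef_pos'],s['wrist_force'])
snap('top','t6'); P,p=cloud('t6')
cv2.imwrite('pics/t6c.png',cv2.resize(p[170:265,270:470],None,fx=4,fy=4,interpolation=cv2.INTER_CUBIC)[:,:,::-1])
E
```

```text
[ 555.66813568 -236.80667275   86.96055986] [-6.23666122  3.16372909  0.16142828]
```

View pics/t6c.png

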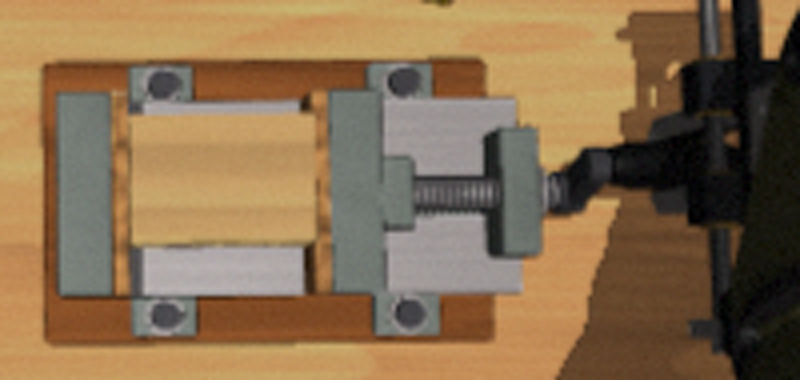

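The vise now touches both blocks; the crop shows the upper block flush between the corks (130–318, 112–245). Tangential load is about 6 N, so I turn another ~72°.

```bash
python3 plan.py 555.7 -237.3 86.6 749 12 8
```

```text
0.0070, 0.0002, -0.0029, 0, 0, 0, 0.0131, 0.0005, -0.0072, 0, 0, 0, 0.0183, 0.0008, -0.0127, 0, 0, 0, 0.0221, 0.0010, -0.0192, 0, 0, 0, 0.0246, 0.0013, -0.0263, 0, 0, 0, 0.0255, 0.0016, -0.0338, 0, 0, 0, 0.0248, 0.0018, -0.0413, 0, 0, 0, 0.0226, 0.0021, -0.0485, 0, 0, 0,
```

Emit:
{"fn": "jog_arm", "kwargs": {
  "plan": [0.007,0.0002,-0.0029,0,0,0,0.0131,0.0005,-0.0072,0,0,0,0.0183,0.0008,-0.0127,0,0,0,0.0221,0.001,-0.0192,0,0,0,0.0246,0.0013,-0.0263,0,0,0,0.0255,0.0016,-0.0338,0,0,0,0.0255,0.0016,-0.0338,0,0,0]
}}

```text
clock: 17.25
eef_pos: [581.3, -234.8, 52.6]
eef_rot: [-3.141, -0.001, 1.587]
wrist_force: [-1.9, 4.9, -0.6]
finger_gap: 22.1
finger_force: 30.0
```

Emit:
{"fn": "jog_arm", "kwargs": {
  "plan": [0,0,0,0,0,0,0,0,0,0,0,0,0,0,0,0,0,0,0,0,0,0,0,0],
  "claw": 0.045
}}

```text
clock: 17.65
eef_pos: [581.3, -235.8, 52.9]
eef_rot: [3.141, 0.0, 1.586]
wrist_force: [1.3, -0.4, -1.1]
finger_gap: 44.9
finger_force: 0.0
```

Emit:
{"fn": "jog_arm", "kwargs": {
  "plan": [0,0,0.02,0,0,0,0,0,0.06,0,0,0,0,0,0.1,0,0,0,0,0,0.14,0,0,0,0,-0.02,0.18,0,0,0,0,-0.05,0.2,0,0,0,0,-0.05,0.2,0,0,0,0,-0.05,0.2,0,0,0]
}}

```text
clock: 18.45
eef_pos: [580.9, -285.8, 252.1]
eef_rot: [-3.141, -0.0, 1.585]
wrist_force: [0.6, 0.6, -0.9]
finger_gap: 45.2
finger_force: 0.0
```

```bash
python3 - <<'E'
from h import *
s=manip.read_state();print(s['eef_pos'],s['wrist_force'])
p,d,c=snap('top','t7'); q=snap('scene','s7')[0]
a=cv2.resize(p[170:265,270:470],None,fx=3,fy=3,interpolation=cv2.INTER_CUBIC)
b=cv2.resize(q[150:330,80:320],None,fx=1.7,fy=1.7,interpolation=cv2.INTER_CUBIC)
c=np.zeros((a.shape[0]+b.shape[0],600,3),np.uint8);c[:a.shape[0]]=a;c[a.shape[0]:,:b.shape[1]]=b
cv2.imwrite('pics/f.png',c[:,:,::-1])
E
```

```text
[ 580.89081659 -285.82138515  252.09132655] [ 0.55975498  0.61388029 -0.92585022]
```

View pics/f.png

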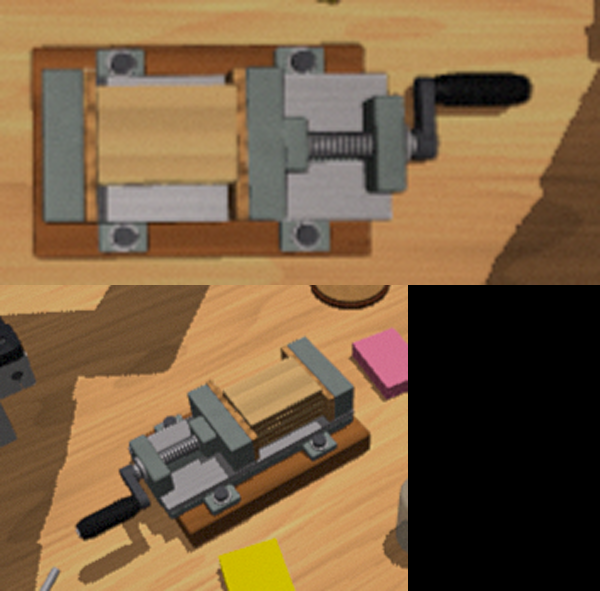

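The blocks are stacked flush and gripped (top crop 97–238, 85–185), the cork is compressed and the handle is free at (482,90). The other things are undisturbed.

```bash
python3 -c "
from cell import manip
print(manip.sign_off())"
```

```text
the job is handed in; nothing more can be done
None
```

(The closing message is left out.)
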